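# Third hand: hold a clamp block against a spring gauge

### The arm

A 7-joint arm with a two-finger parallel gripper is mounted at the origin on a cart in front of the work surface, level with it; the furniture and walls round the work are solid. World frame = base frame: x ahead of the robot, y to its left, z up, the work surface at z = 0. Lengths are in m, angles in rad, forces in N, time in s.
With the tool pointing down it reaches from about 0.35 to 0.9 m from the base axis. Payload 8.1 kg.
Tool frame: the origin (TCP) lies midway between the tips of the shut fingers; the grasp point (between the pads) lies 19 mm behind it; z points along the fingers, y is the line along which they close (so a half turn about z gives the same grasp; the last joint's range is limited). The gripper opens to 92 mm and grips with 3 to 60 N. Pads are 19 mm wide; open, the fingers measure 130 mm over their backs; the gripper's body (75 mm by 190 mm) begins 47 mm behind the grasp point.
Start: joints at [-1.282, 0.434, 0.025, 1.573, -0.012, 1.134, -0.075], TCP at [0.239, 0.578, 0.189] pointing down, gripper open.
Joint ranges: [-2.62, 2.62], [-0.44, 2.09], [-1.27, 1.32], [0.08, 2.57], [-1.32, 4.46], [0.12, 2], [-2.74, 2.74]. Speed limits (rad/s): [2.22, 2.22, 3.01, 3.01, 3.14, 3.14, 3.14].

### API

Orientations are given as a unit quaternion [x, y, z, w].
In Python, from plant import bot gives the robot as it stands.
- The arm moves only by the shell command python3 inch.py 'ROWS' [OPENING]. ROWS is a JSON list that holds a single list of rows (three levels of brackets), with 1 to 10 rows, each of 6 numbers: dx, dy, dz in a scale on which 1.0 is 0.4 m, then a rotation vector rx, ry, rz in a scale on which 1.0 is 90 degrees; each row shifts and turns the commanded pose from where the row before left it, along the tool's axes as they then stand; what a row does not reach is not made up. A row lasts 1/10 s, in which the tool goes at most 0.05 m and 0.15 rad, less where a joint would pass 70% of its speed; a pose out of reach is approached as far as the arm can. OPENING is the finger opening in m, set as the command begins (- or left out keeps the last). The fingers move at their own pace and stop on an object; the grip force is fixed at half the most. Time passes only in rows, so rows that do not move let the fingers close. It prints the time, the measured TCP pose, the force, the opening and the grip force at its end. No shift or turn number may pass 1 either way. Input that does not fit is refused with a message, and nothing moves.
- bot.get_state(): the state, without advancing time (a new reading comes with each control period).
- bot.snapshot(name): name is "scene" or "top"; returns a dict with "frame" (480x640x3 uint8, blue, green, red), "vfov" (degrees; the focal length in pixels is half the picture's height over the tangent of half this angle, whatever the lens; pixels are square), "cx", "cy" (the principal point, pixels), "k1" (the pictures are not rectified: a ray, as slopes to the right and down, at radius r is drawn at 1 + k1 r^2 times it, then the intrinsics apply), "extrinsics" (4x4, takes a point from camera to world coordinates). Camera axes: x right, y up, looking along -z (the intrinsics and any distortion apply to the point x, -y, -z); pixel columns grow to the right and rows downward; lengths in m; the calibration is good to about 2 mm. A picture is of the moment at which its call begins. There is no depth.
- bot.sign_off(): hands the job in; it is judged then, once.
The state is a dict: "time_s": time; "qpos": joint angles; "qd": joint speeds; "tau": joint torques, N m; "eef_pos": TCP position; "tcp_rot": TCP orientation; "force": force on the tool from outside, world axes, zero at the start; "wrist_torque": the same for the moment, N m; "grip_width": finger opening in m; "grip_force": force on a finger pad.
Only numpy, scipy, OpenCV 4.12 (cv2) and the standard library are available. Lean on these libraries where they do the work, as an engineer would, in place of code of your own. Each camera call takes 0.05 s, during which the arm holds its last target. There are 200 camera calls.

### The job

Lift the brass clamp block off the foam pad and lay it flat in the channel of the grey jig, lengthwise, then push it along the channel so that its end presses the blue gauge plate back until the orange pointer stands in the green zone (about 10 N), never into the red. Press only with the block, not with the fingers on the gauge, and leave the cleaver, timer and screwdriver alone. Hold the push steady in the green for three seconds and finish still holding it there, so that a colleague can screw the block down: do not let go or back off.

Things in the scene. Friction and masses are not known exactly. Their poses are not given: they have to be found in the camera images.
- brass_block: Loose brass-coloured rectangular clamp block, 110 (its x) x 38 (y) x 38 (z) mm, 0.4 to 0.75 kg. Origin at the centre of its underside. It starts lying flat on the light foam pad, whose top is 17 mm above the table. Either end may go first.
- jig: Fixed grey jig, plate 290x120x22 mm. Origin on the table, mid channel width; +x along the channel to the gauge. Plate x = -115..175 mm. Two dark rails, tops 30 mm over the table, at y = +-23..32, x = -90..+50, form a channel 46 mm wide; its floor is the plate top, z = 22. White gauge housing, 72 mm wide, top at z = 62, at x = 112..164.
- nest (a point): Point on the channel floor, at jig x = -30 mm, y = 0, z = 22 mm: with the block's origin here, aligned with the channel, its leading end is 30 mm short of the resting gauge plate. Axes as the jig's.
- gauge_face (a point): Blue gauge plate, 46 mm wide (jig y), 34 mm high (z = 23..57 mm), slides to jig +x. Axes as the jig's. This point is the centre of its front face, which the block presses; at rest at jig x = +55, y = 0, z = 40 mm. It carries the orange pointer that moves over the scale on the housing.
- gauge (a joint): Travel of the gauge plate, m: 0 at rest, grows as it is pushed to jig +x, stop at 0.030. Linear spring, 700 N/m: 0.014 is 10 N; springs back when released. The orange pointer is in the green zone (on the housing top) from 0.010 to 0.018 and reaches the red at 0.019.
- cleaver: Grey and white fibre cleaver, 66 x 63 x 41 mm, a bystander. Origin at the centre of its underside.
- timer: White timer, 70 x 50 x 19 mm, a bystander. Origin at the centre of its underside.
- screwdriver: Screwdriver with green handle, 150 (x) x 18 x 19 mm, lying, a bystander. Origin at the centre of its underside.

How it is judged:
By the outcome, as a careful person would: the job done as asked, in the order asked, and still so for the second after the job is handed in, while the arm keeps its last pose, push and grip.
It also fails if it takes over 48 s, if anything falls off the work surface, if the arm or the gripper's body presses on something with over 40 N, if the wrist force passes 120 N, or if a joint passes its speed limit or range.

## Working session

There is one attempt and no reset: what is moved stays moved. The work goes in short steps, Python scripts to look and compute and a shell command to move; the robot and the scene stay as the last step left them, time stands still between calls to the robot, and variables do not carry over. Pictures are saved under pics/ and viewed, at most 12 in all, crops included, and the job is handed in when it is done.

```bash
ls; mkdir -p pics
python3 - <<'E'
from plant import bot
import cv2,numpy as np,pickle
for n in("scene","top"):
    s=bot.snapshot(n);cv2.imwrite(f"pics/{n}0.png",s["frame"]);pickle.dump(s,open(f"{n}0.pkl","wb"))
    print(n,s["vfov"],s["cx"],s["cy"],s["k1"],np.round(s["extrinsics"],3).tolist())
s=bot.get_state();print(s["time_s"],s["eef_pos"],s["tcp_rot"],s["force"],s["grip_width"])
E
```

```text
inch.py
pics
plant.py
scene 43.242125839795115 319.89106669578234 238.19169989674975 0.03570343494223644 [[0.627, 0.419, -0.657, -0.225], [-0.779, 0.317, -0.542, -0.664], [-0.019, 0.851, 0.525, 0.711], [0.0, 0.0, 0.0, 1.0]]
top 45.990365080231584 322.77861585247405 238.656804513845 0.01715823692684897 [[0.001, 0.995, -0.101, 0.423], [-1.0, 0.001, 0.001, 0.001], [0.001, 0.101, 0.995, 1.55], [0.0, 0.0, 0.0, 1.0]]
0.1 [0.23850318 0.57714297 0.18801918] [ 1.94645549e-01  9.80873386e-01 -7.11924758e-04 -6.77548704e-05] [-0.61550393 -0.03143159  0.05347651] 0.09193445431118383
```

View pics/scene0.png

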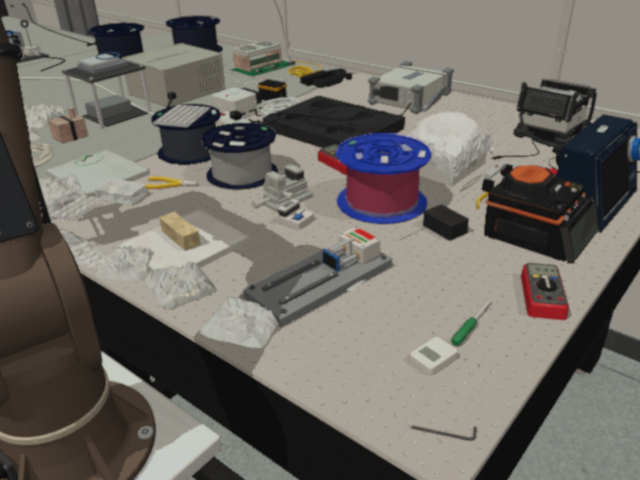

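View pics/top0.png

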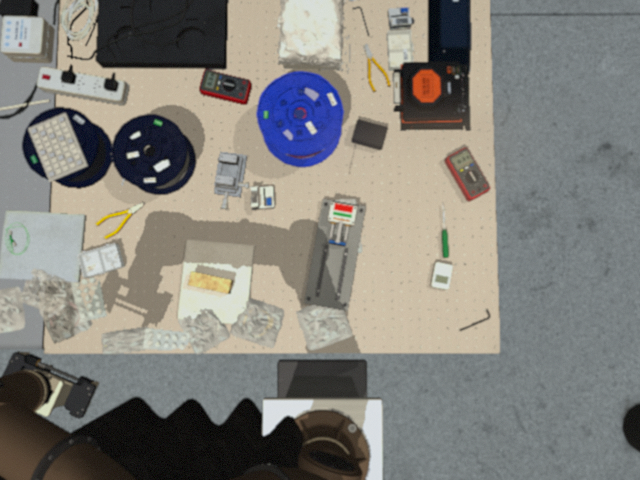

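The scene view shows the block at about (180,232) on the pad and the jig from (250,300) to (385,255), with the gauge at (350,250). In the top view the block is at (210,280), and the jig runs from (330,300) up to the gauge at (342,210). I'll enlarge both views to pick corners.

```bash
cat > h.py <<'E'
import numpy as np,cv2,pickle
def K(s):
    f=240/np.tan(np.radians(s["vfov"]/2));return np.array([[f,0,s["cx"]],[0,f,s["cy"]],[0,0,1.]]),np.array([s["k1"],0,0,0,0.])
def ray(s,uv):
    k,d=K(s);E=np.array(s["extrinsics"]);p=cv2.undistortPoints(np.array([[uv]],float),k,d)[0,0]
    return E[:3,3],E[:3,:3]@[p[0],-p[1],-1]
def plane(s,uv,z):
    o,d=ray(s,uv);return o+d*(z-o[2])/d[2]
def tri(s1,u1,s2,u2):
    o,d=ray(s1,u1);p,e=ray(s2,u2);t=np.linalg.lstsq(np.c_[d,-e],p-o,rcond=None)[0]
    a,b=o+t[0]*d,p+t[1]*e;return (a+b)/2,np.linalg.norm(a-b)
def proj(s,P):
    k,d=K(s);E=np.linalg.inv(np.array(s["extrinsics"]));q=E[:3,:3]@P+E[:3,3]
    return cv2.projectPoints(np.array([[q[0],-q[1],-q[2]]]),np.zeros(3),np.zeros(3),k,d)[0][0,0]
E
python3 - <<'E'
import pickle,cv2,numpy as np
T=pickle.load(open("top0.pkl","rb"))["frame"];S=pickle.load(open("scene0.pkl","rb"))["frame"]
def crop(f,x,y,w,h,k):return cv2.resize(f[y:y+h,x:x+w],None,fx=k,fy=k,interpolation=cv2.INTER_CUBIC)
a=np.hstack([crop(T,180,260,66,50,6),crop(S,150,205,66,50,6)])
cv2.imwrite("pics/blk.png",a)
b=np.hstack([crop(T,295,185,80,125,4.5),crop(S,240,220,160,125,4.5)[:,:]]) 
cv2.imwrite("pics/jig.png",cv2.resize(b,None,fx=.74,fy=.74) if b.shape[1]>1080 else cv2.resize(b,(800,int(b.shape[0]*800/b.shape[1]))))
print(b.shape)
for n,f,box in(("T",T,(180,260,66,50)),("S",S,(150,205,66,50))):
    h=cv2.cvtColor(f,cv2.COLOR_BGR2HSV);m=cv2.inRange(h,(12,75,60),(35,255,255));x,y,w,hh=box
    z=np.zeros_like(m);z[y:y+hh,x:x+w]=m[y:y+hh,x:x+w]
    c=max(cv2.findContours(z,cv2.RETR_EXTERNAL,cv2.CHAIN_APPROX_NONE)[0],key=cv2.contourArea)
    print(n,cv2.contourArea(c),cv2.minAreaRect(c),cv2.approxPolyDP(cv2.convexHull(c),1.5,True)[:,0].tolist())
E
```

```text
(562, 1080, 3)
T 555.5 ((209.9954833984375, 282.0207824707031), (42.99576187133789, 14.402729988098145), 12.26477336883545) [[191, 272], [231, 280], [229, 292], [188, 284]]
S 817.5 ((179.26559448242188, 230.27577209472656), (46.55448913574219, 22.17243003845215), 40.36453628540039) [[160, 217], [174, 212], [196, 230], [199, 243], [185, 249], [163, 231]]
```

View pics/blk.png

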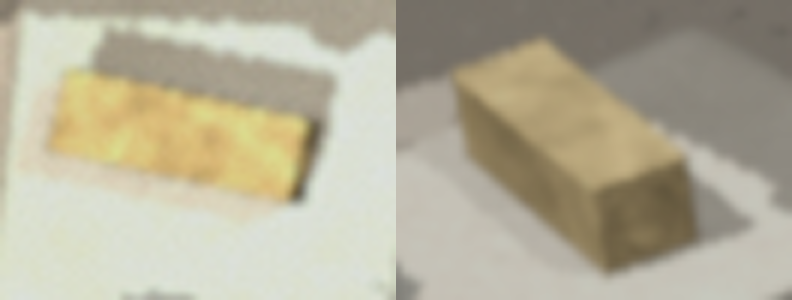

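View pics/jig.png

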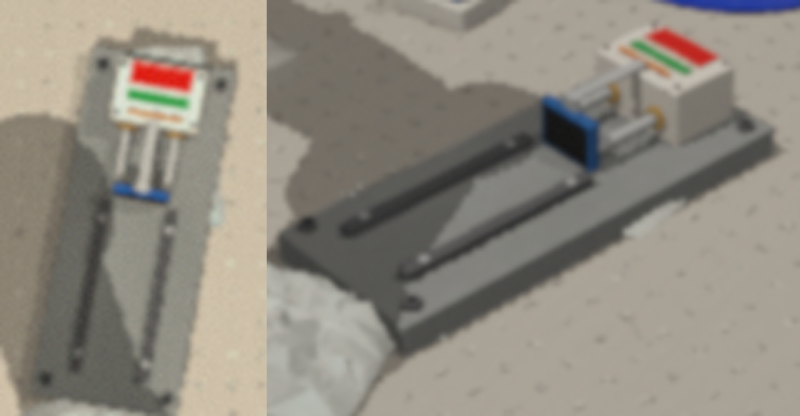

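Block top face: the corners in the top view are about (190.6,271.6), (231,280), (228.4,292.9) and (187.9,284.6). In the scene view they are (174.4,211.2), (198.1,230.9), (183.3,236.8) and (159.6,217.1). The jig crops show the rails, the holes, the blue plate and the pointer at rest, and the channel is clear.

```bash
cat > loc.py <<'E'
from h import *
from scipy.optimize import least_squares
T=pickle.load(open("top0.pkl","rb"));S=pickle.load(open("scene0.pkl","rb"))
tb=[(190.6,271.6),(231,279.9),(228.4,292.9),(187.9,284.6)];sb=[(174.4,211.2),(198.1,230.9),(183.3,236.8),(159.6,217.1)]
B=np.array([tri(T,a,S,b)[0] for a,b in zip(tb,sb)]);print("block",B.round(4).tolist(),[round(tri(T,a,S,b)[1],4) for a,b in zip(tb,sb)])
c=B.mean(0);ax=(B[1]+B[2]-B[0]-B[3]);print("c",c.round(4),"yaw",np.arctan2(ax[1],ax[0]),"len",np.linalg.norm(ax)/2,"wid",np.linalg.norm(B[0]+B[1]-B[2]-B[3])/2)
print("T plane .055",np.mean([plane(T,a,.055) for a in tb],0).round(4),"S",np.mean([plane(S,a,.055) for a in sb],0).round(4))
k=1/(4.5*800/1080)
t=lambda x,y:((x+.5)*k-.5+295,(y+.5)*k-.5+185)
s=lambda x,y:((x-266.67+.5)*k-.5+240,(y+.5)*k-.5+220)
P={"hLn":(t(45,378),s(308,225)),"hRn":(t(167,398),s(412,303)),"hRf":(t(222,85),s(745,122)),
"rLn":(t(76,368),s(345,228)),"rRn":(t(145,378),s(405,272)),"rLf":(t(103,203),s(530,140)),"rRf":(t(170,212),s(590,180))}
Q={}
for n,(a,b) in P.items():
    Q[n],e=tri(T,a,S,b);print(n,Q[n].round(4),round(e,4))
M={"rLn":(-.09,.0275),"rRn":(-.09,-.0275),"rLf":(.05,.0275),"rRf":(.05,-.0275)}
for nm,src in(("tri",Q),("T",{n:plane(T,P[n][0],.030) for n in M}),("S",{n:plane(S,P[n][1],.030) for n in M})):
    A=np.array([M[n] for n in M]);D=np.array([src[n][:2] for n in M]);A0=A-A.mean(0);D0=D-D.mean(0)
    th=np.arctan2((A0[:,0]*D0[:,1]-A0[:,1]*D0[:,0]).sum(),(A0*D0).sum());R=np.array([[np.cos(th),-np.sin(th)],[np.sin(th),np.cos(th)]])
    o=D.mean(0)-R@A.mean(0);print(nm,"jig o",o.round(4),"th",round(th,4),"res",(D-A@R.T-o).round(4).tolist())
E
python3 loc.py
```

```text
block [[0.4878, 0.3461, 0.0551], [0.4652, 0.2404, 0.0527], [0.4308, 0.247, 0.0525], [0.453, 0.3534, 0.0533]] [np.float64(0.0029), np.float64(0.0008), np.float64(0.0), np.float64(0.0012)]
c [0.4592 0.2967 0.0534] yaw -1.7787942246640314 len 0.10841342587685124 wid 0.03529606928545757
T plane .055 [0.4587 0.2968 0.055 ] S [0.458 0.294 0.055]
hLn [0.4175 0.0374 0.0232] 0.0007
hRn [ 0.4006 -0.0598  0.024 ] 0.002
hRf [ 0.6549 -0.1057  0.0267] 0.0008
rLn [0.4248 0.0132 0.0277] 0.0014
rRn [ 0.4162 -0.0416  0.0272] 0.0031
rLf [ 0.5597 -0.0102  0.0252] 0.0034
rRf [ 0.5518 -0.0638  0.0228] 0.001
tri jig o [ 0.5078 -0.0289] th -0.165 res [[0.0012, 0.0002], [0.0017, -0.0004], [-0.002, -0.0003], [-0.0009, 0.0004]]
T jig o [ 0.5077 -0.0286] th -0.1543 res [[0.0023, 0.0003], [0.0028, -0.0007], [-0.0032, 0.0001], [-0.002, 0.0003]]
S jig o [ 0.5031 -0.0335] th -0.2019 res [[0.0016, -0.0], [0.003, -0.0006], [-0.0021, 0.0006], [-0.0025, 0.0001]]
```

Careful with the scale: shifts go in shares of 0.4 m and turns go in shares of 90 degrees. That gives: -0.039 m / 0.4 = -0.0975, -0.022 m / 0.4 = -0.055.

```bash
python3 inch.py '[[[-0.0975,-0.055,0,0,0,0],[-0.0975,-0.055,0,0,0,0],[-0.0975,-0.055,0,0,0,0],[-0.0975,-0.055,0,0,0,0],[-0.0975,-0.055,0,0,0,0],[-0.0975,-0.055,0,0,0,0],[-0.0975,-0.055,0,0,0,0],[-0.0975,-0.055,0,0,0,0]]]' 0.092
python3 inch.py '[[[0,0,0,0,0,0.0891],[0,0,0,0,0,0.0891],[0,0,0,0,0,0.0891],[0,0,0,0,0,0.0891],[0,0,0,0,0,0.0891],[0,0,0,0,0,0.0891],[0,0,0,0,0,0.0891],[0,0,0,0,0,0.0891],[0,0,0,0,0,0.0891],[0,0,0,0,0,0.0809]]]'
cat > go.py <<'E'
import sys,numpy as np
from plant import bot
from scipy.spatial.transform import Rotation as R
# target x y z yaw(tool x) -> delta in tool axes
g=np.array(sys.argv[1:4],float);yaw=float(sys.argv[4]);s=bot.get_state();r=R.from_quat(s["tcp_rot"])
x=np.array([np.cos(yaw),np.sin(yaw),0]);z=np.array([0,0,-1.]);G=R.from_matrix(np.c_[x,np.cross(z,x),z])
print("t",round(s["time_s"],2),"pos",np.round(s["eef_pos"],4),"F",np.round(s["force"],2),"w",round(s["grip_width"],4))
print("d tool",(r.inv().apply(g-s["eef_pos"])).round(4),"rot",(r.inv()*G).as_rotvec().round(4),"q",np.round(s["qpos"],2))
E
python3 go.py 0.459 0.296 0.032 1.363
```

```text
time_s: 0.9
eef_pos: [0.4605, 0.2941, 0.1886]
tcp_rot: [0.195, 0.981, -0.0, -0.0]
force: [0.6, 0.2, 1.0]
grip_width: 0.0918
grip_force: 0.0
time_s: 1.9
eef_pos: [0.4595, 0.2957, 0.1884]
tcp_rot: [0.778, 0.628, -0.0, -0.0]
force: [-0.1, 0.2, 0.7]
grip_width: 0.0917
grip_force: 0.0
t 1.9 pos [0.4595 0.2957 0.1884] F [-0.15  0.22  0.66] w 0.0917
d tool [ 0.0003 -0.0005  0.1564] rot [-0.0004  0.0005 -0.0059] q [-0.98  0.32  0.41  1.79 -0.14  1.06 -0.73]
```

Converted, 0.03 m / 0.4 = 0.075, 0.025 m / 0.4 = 0.0625.

```bash
python3 inch.py '[[[0,0,0.075,0,0,0],[0,0,0.075,0,0,0],[0,0,0.075,0,0,0],[0,0,0.0625,0,0,0],[0,0,0.05,0,0,0],[0,0,0.035,0,0,0],[0,0,0.0225,0,0,0],[0,0,0,0,0,0]]]'
python3 inch.py '[[[0,0,0,0,0,0],[0,0,0,0,0,0],[0,0,0,0,0,0],[0,0,0,0,0,0],[0,0,0,0,0,0],[0,0,0,0,0,0],[0,0,0,0,0,0]]]' 0.0
python3 go.py 0.459 0.296 0.030 1.363
```

```text
time_s: 2.7
eef_pos: [0.4591, 0.2953, 0.0296]
tcp_rot: [0.777, 0.63, -0.001, 0.0]
force: [-1.2, -0.4, 0.1]
grip_width: 0.0918
grip_force: 0.0
time_s: 3.4
eef_pos: [0.4598, 0.2959, 0.0308]
tcp_rot: [0.777, 0.63, 0.0, -0.0]
force: [0.5, 0.1, 0.5]
grip_width: 0.0408
grip_force: 0.0
t 3.4 pos [0.4598 0.2959 0.0308] F [0.53 0.1  0.5 ] w 0.0408
d tool [-0.0001 -0.0008  0.0008] rot [ 0.0001 -0.0001 -0.0003] q [-0.92  0.51  0.34  1.96 -0.25  0.72 -0.63]
```

Close fully, then lift.

Converted, -0.03 m / 0.4 = -0.075, -0.02 m / 0.4 = -0.05.

```bash
python3 inch.py '[[[0,0,0,0,0,0],[0,0,0,0,0,0],[0,0,0,0,0,0],[0,0,0,0,0,0],[0,0,0,0,0,0]]]'
python3 inch.py '[[[0,0,-0.025,0,0,0],[0,0,-0.05,0,0,0],[0,0,-0.075,0,0,0],[0,0,-0.075,0,0,0],[0,0,-0.05,0,0,0],[0,0,-0.025,0,0,0],[0,0,0,0,0,0]]]'
python3 - <<'E'
from plant import bot
import cv2,pickle,numpy as np
F={}
for n in("scene","top"):
    F[n]=s=bot.snapshot(n);pickle.dump(s,open(f"{n}1.pkl","wb"))
S,T=F["scene"]["frame"],F["top"]["frame"]
a=np.hstack([cv2.resize(S[160:280,120:240],(400,400)),cv2.resize(T[220:340,150:270],(400,400))]);cv2.imwrite("pics/lift.png",a)
E
python3 go.py 0.48 -0.023 0.15 2.97
```

```text
time_s: 3.9
eef_pos: [0.4598, 0.2958, 0.0307]
tcp_rot: [0.777, 0.63, -0.0, -0.0]
force: [0.2, -1.3, -0.7]
grip_width: 0.0019
grip_force: 0.0
time_s: 4.6
eef_pos: [0.4605, 0.2963, 0.1522]
tcp_rot: [0.777, 0.63, 0.001, -0.0]
force: [0.3, 0.5, -0.7]
grip_width: 0.0003
grip_force: 0.0
t 4.7 pos [0.4593 0.2956 0.1501] F [-0.25  0.41 -0.86] w 0.0003
d tool [-3.075e-01  8.600e-02  2.000e-04] rot [-9.0000e-04 -1.0000e-04 -1.6072e+00] q [-0.97  0.35  0.4   1.84 -0.17  0.98 -0.71]
```

View pics/lift.png

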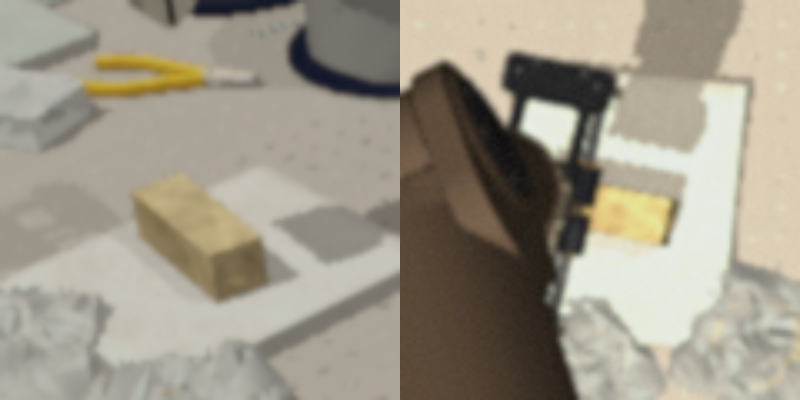

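Run:
```python
from h import *
for n in("scene","top"):
    s=pickle.load(open(n+"1.pkl","rb"));a=pickle.load(open(n+"0.pkl","rb"))
    print(n,proj(s,np.array([.4595,.296,.15])),proj(s,np.array([.459,.296,.055])),np.abs(np.array(s["extrinsics"])-a["extrinsics"]).max(),s["vfov"]-a["vfov"],np.abs(s["frame"].astype(int)-a["frame"]).mean())
a,b=[pickle.load(open(n+"1.pkl","rb"))["frame"] for n in("scene","top")]
cv2.imwrite("pics/both1.png",np.vstack([a[:300],b[150:450]]))
```

```text
scene [172.01829602 183.69385517] [178.33647511 223.2229919 ] 0.0 0.0 7.216316189236111
top [202.18651853 280.98077609] [209.78756628 282.12085412] 0.0 0.0 18.956490885416667
```

View pics/both1.png

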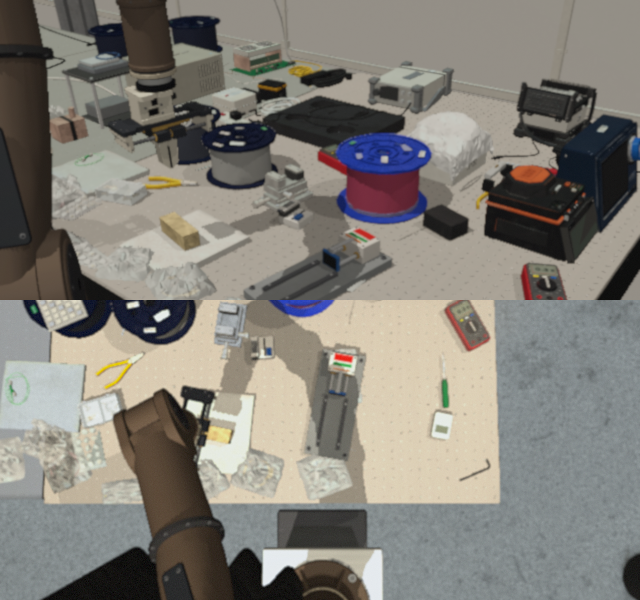

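The scene view shows the fingertips near (168,163), although the reported TCP projects to (172,184). The block stayed on the pad and the fingers shut on air, so the tool seems to sit higher than I assumed. I'll zoom in to measure the tips.

Run:
```python
from h import *
a,b=[pickle.load(open(n+"1.pkl","rb"))["frame"] for n in("scene","top")]
f=lambda m,x,y:cv2.resize(m[y:y+120,x:x+80],(400,600),interpolation=cv2.INTER_CUBIC)
cv2.imwrite("pics/tip.png",np.hstack([f(a,130,90),f(b,165,220)]))
```

```text
(no output)
```

View pics/tip.png

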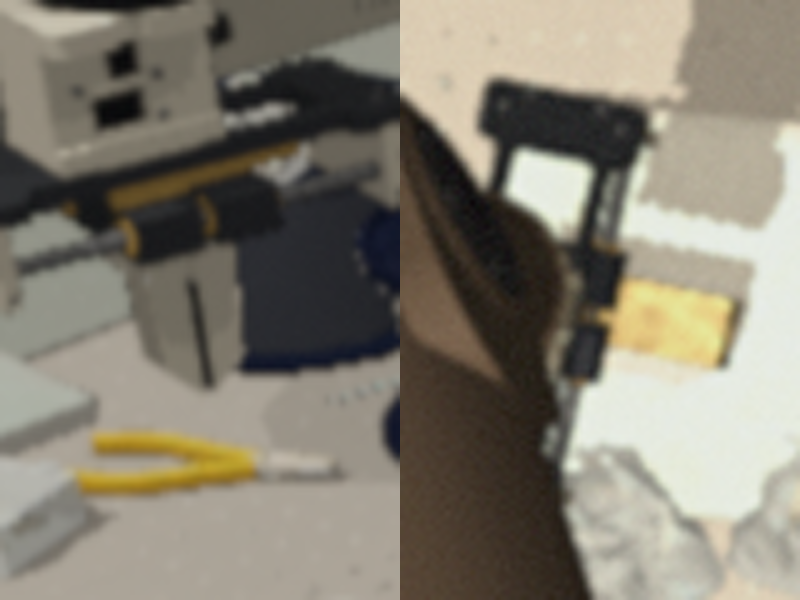

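Run:
```python
from h import *
S,T=[pickle.load(open(n+"1.pkl","rb")) for n in("scene","top")]
for y in(126,130,134,138): print(y,tri(T,(203,282.4),S,(171,y)))
for z in(.13,.15,.17,.19,.2,.21): print(z,plane(S,(171.5,166),z).round(4),proj(S,np.array([.4595,.296,z])).round(1),"top ray x,y",plane(T,(203,282.4),z).round(4))
```

```text
126 (array([0.45420942, 0.26438091, 0.28538066]), np.float64(0.0036456906217715948))
130 (array([0.4543053 , 0.26628002, 0.27675157]), np.float64(0.003363608180285601))
134 (array([0.45440241, 0.26819745, 0.26803772]), np.float64(0.0030796128201637787))
138 (array([0.45450076, 0.27013344, 0.25923793]), np.float64(0.0027936794724841))
0.13 [0.5421 0.4028 0.13  ] [173.4 192.3] top ray x,y [0.4565 0.2981 0.13  ]
0.15 [0.5157 0.366  0.15  ] [172.  183.7] top ray x,y [0.456  0.2939 0.15  ]
0.17 [0.4893 0.3293 0.17  ] [170.6 175. ] top ray x,y [0.4555 0.2897 0.17  ]
0.19 [0.4628 0.2925 0.19  ] [169.1 166.1] top ray x,y [0.4551 0.2855 0.19  ]
0.2 [0.4496 0.2742 0.2   ] [168.4 161.6] top ray x,y [0.4548 0.2834 0.2   ]
0.21 [0.4364 0.2558 0.21  ] [167.6 157.1] top ray x,y [0.4546 0.2813 0.21  ]
```

The seam at the shut fingertips' front is at scene pixel (171.3,166.3). That matches the reported x and y only if the tip is about 43 mm above the reported z, which also explains why the fingers closed over the block. I'll check that the block hasn't moved, then descend that much further while watching the force.

```bash
python3 - <<'E'
from h import *
for i in "01":
    f=pickle.load(open(f"scene{i}.pkl","rb"))["frame"];m=cv2.inRange(cv2.cvtColor(f,cv2.COLOR_BGR2HSV),(12,75,60),(35,255,255))[205:255,150:216]
    c=max(cv2.findContours(m,cv2.RETR_EXTERNAL,cv2.CHAIN_APPROX_NONE)[0],key=cv2.contourArea);print(cv2.minAreaRect(c))
E
python3 inch.py '[[[0,0,0,0,0,0],[0,0,0,0,0,0],[0,0,0,0,0,0],[0,0,0,0,0,0],[0,0,0,0,0,0],[0,0,0,0,0,0],[0,0,0,0,0,0],[0,0,0,0,0,0],[0,0,0,0,0,0],[0,0,0,0,0,0]]]' 0.092
python3 inch.py '[[[0,0,0.075,0,0,0],[0,0,0.075,0,0,0],[0,0,0.075,0,0,0],[0,0,0.075,0,0,0],[0,0,0.0375,0,0,0],[0,0,0.02,0,0,0],[0,0,0,0,0,0]]]'
```

```text
((29.265602111816406, 25.275758743286133), (46.55448913574219, 22.17243003845215), 40.36453628540039)
((29.40130615234375, 25.616106033325195), (45.906837463378906, 21.829559326171875), 40.36453628540039)
time_s: 5.7
eef_pos: [0.4598, 0.2958, 0.1508]
tcp_rot: [0.777, 0.63, 0.0, -0.0]
force: [0.4, -0.8, -0.2]
grip_width: 0.0758
grip_force: 0.0
time_s: 6.4
eef_pos: [0.4594, 0.2955, 0.007]
tcp_rot: [0.777, 0.63, -0.001, 0.0]
force: [0.6, 0.3, 0.3]
grip_width: 0.0916
grip_force: 0.0
```

```bash
python3 inch.py '[[[0,0,0.015,0,0,0],[0,0,0.015,0,0,0],[0,0,0.015,0,0,0],[0,0,0.005,0,0,0],[0,0,0,0,0,0]]]'
python3 - <<'E'
from h import *
from plant import bot
a=bot.snapshot("scene");b=bot.snapshot("top")
pickle.dump(a,open("scene2.pkl","wb"));pickle.dump(b,open("top2.pkl","wb"))
f=lambda m,x,y:cv2.resize(m[y:y+100,x:x+100],(400,400),interpolation=cv2.INTER_CUBIC)
cv2.imwrite("pics/g2.png",np.hstack([f(a["frame"],130,170),f(b["frame"],165,230)]))
E
```

```text
time_s: 6.9
eef_pos: [0.4596, 0.2957, -0.0125]
tcp_rot: [0.777, 0.63, -0.0, -0.0]
force: [0.2, -0.0, -0.0]
grip_width: 0.0917
grip_force: 0.0
```

View pics/g2.png

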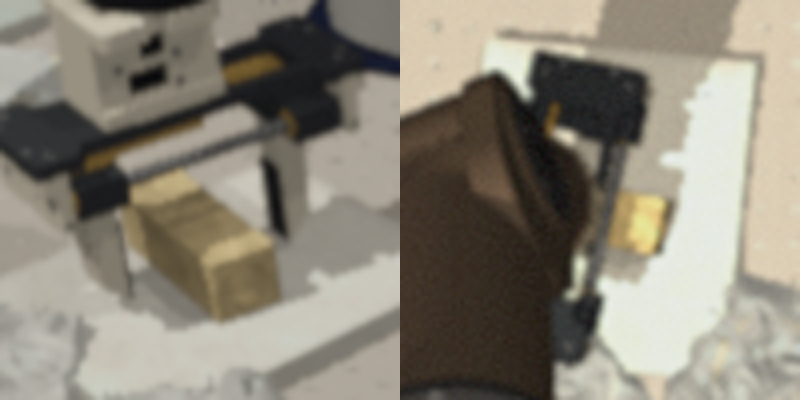

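The fingers straddle the block near its middle, with the tips at about scene (162,244) and (202,230). I'll check their height.

```bash
python3 - <<'E'
from h import *
S=pickle.load(open("scene2.pkl","rb"))
for z in(.01,.02,.03,.04): print(z,proj(S,np.array([.4126,.2959,z])),proj(S,np.array([.5026,.2769,z])))
E
python3 inch.py '[[[0,0,0,0,0,0],[0,0,0,0,0,0],[0,0,0,0,0,0],[0,0,0,0,0,0],[0,0,0,0,0,0],[0,0,0,0,0,0],[0,0,0,0,0,0],[0,0,0,0,0,0],[0,0,0,0,0,0],[0,0,0,0,0,0]]]' 0.0
```

```text
0.01 [164.43824727 249.97358113] [202.06607688 235.37059394]
0.02 [163.72149636 246.05084783] [201.52180918 231.53657548]
0.03 [162.99843275 242.09624953] [200.97292673 227.6724824 ]
0.04 [162.26896639 238.10935883] [200.41936608 223.77792482]
time_s: 8.0
eef_pos: [0.4598, 0.2958, -0.0123]
tcp_rot: [0.777, 0.63, 0.0, 0.0]
force: [-0.9, 0.4, -0.3]
grip_width: 0.0379
grip_force: 30.0
```

Gripped, but the tips are only about 24 mm up, which is 7 mm above the block's underside. They could foul the rails, so I'll regrip 6 mm higher.

Converted, -0.003 m / 0.4 = -0.0075.

```bash
python3 inch.py '[[[0,0,0,0,0,0],[0,0,0,0,0,0],[0,0,0,0,0,0],[0,0,-0.0075,0,0,0],[0,0,-0.0075,0,0,0],[0,0,0,0,0,0]]]' 0.05
python3 inch.py '[[[0,0,0,0,0,0],[0,0,0,0,0,0],[0,0,0,0,0,0],[0,0,0,0,0,0],[0,0,0,0,0,0],[0,0,0,0,0,0]]]' 0.0
python3 inch.py '[[[0,0,-0.025,0,0,0],[0,0,-0.05,0,0,0],[0,0,-0.075,0,0,0],[0,0,-0.05,0,0,0],[0,0,-0.025,0,0,0],[0,0,0,0,0,0],[0,0,0,0,0,0]]]'
python3 - <<'E'
from h import *
from plant import bot
# finer jig heading: hole pairs and rails by top view at plate height
T=pickle.load(open("top0.pkl","rb"));k=.3;t=lambda x,y:((x+.5)*k-.5+295,(y+.5)*k-.5+185)
H=[plane(T,t(*p),.022)[:2] for p in((45,378),(167,398),(222,85),(103,63))];print(np.round(H,4))
d=H[2]+H[3]-H[0]-H[1];print("th long",np.arctan2(d[1],d[0]))
m=cv2.inRange(cv2.cvtColor(T["frame"],cv2.COLOR_BGR2HSV),(100,110,40),(125,255,255))[225:260,315:360]
c=cv2.findContours(m,cv2.RETR_EXTERNAL,cv2.CHAIN_APPROX_NONE)[0];c=max(c,key=cv2.contourArea);r=cv2.minAreaRect(c)
p=cv2.boxPoints(r)+[315,225];print("blue",cv2.contourArea(c),[plane(T,q,.057)[:2].round(4).tolist() for q in p])
E
python3 go.py 0.48 -0.023 0.05 2.97
```

```text
time_s: 8.6
eef_pos: [0.4601, 0.296, -0.0057]
tcp_rot: [0.777, 0.63, 0.0, -0.0]
force: [0.6, 0.6, 0.3]
grip_width: 0.0498
grip_force: 0.0
time_s: 9.2
eef_pos: [0.4598, 0.2958, -0.0063]
tcp_rot: [0.777, 0.63, 0.0, -0.0]
force: [-0.3, 0.4, 1.2]
grip_width: 0.0378
grip_force: 30.0
time_s: 9.9
eef_pos: [0.459, 0.2955, 0.0829]
tcp_rot: [0.777, 0.63, -0.001, -0.0]
force: [0.2, -0.5, -6.5]
grip_width: 0.0379
grip_force: 30.0
[[ 0.4172  0.0377]
 [ 0.4013 -0.0605]
 [ 0.6559 -0.1064]
 [ 0.674  -0.009 ]]
th long -0.17906109827822875
blue 9.0 [[0.5678, -0.0179], [0.5732, -0.0232], [0.5625, -0.0338], [0.5572, -0.0285]]
t 9.9 pos [0.459  0.2955 0.0829] F [ 0.17 -0.47 -6.54] w 0.0379
d tool [-0.3073  0.0863  0.0331] rot [-1.500e-03 -0.000e+00 -1.607e+00] q [-0.95  0.44  0.38  1.91 -0.21  0.83 -0.66]
```

Converted, -0.04 m / 0.4 = -0.1, -0.025 m / 0.4 = -0.0625.

```bash
python3 inch.py '[[[-0.0625,0.0175,0,0,0,0],[-0.1,0.0275,0,0,0,0],[-0.1,0.0275,0,0,0,0],[-0.1,0.0275,0,0,0,0],[-0.1,0.0275,0,0,0,0],[-0.1,0.0275,0,0,0,0],[-0.1,0.0275,0,0,0,0],[-0.0625,0.02,0,0,0,0],[-0.0425,0.0125,0,0,0,0]]]'
python3 inch.py '[[[0,0,0,0,0,-0.0637],[0,0,0,0,0,-0.0955],[0,0,0,0,0,-0.0955],[0,0,0,0,0,-0.0955],[0,0,0,0,0,-0.0955],[0,0,0,0,0,-0.0955],[0,0,0,0,0,-0.0955],[0,0,0,0,0,-0.0955],[0,0,0,0,0,-0.0955],[0,0,0,0,0,-0.0955]]]'
python3 inch.py '[[[0,0,0,0,0,-0.0637],[0,0,0,0,0,-0.0318],[0,0,0,0,0,0]]]'
python3 go.py 0.4782 -0.0238 -0.001 2.966
```

```text
time_s: 10.8
eef_pos: [0.4794, -0.0252, 0.0826]
tcp_rot: [0.778, 0.629, -0.001, -0.0]
force: [-0.2, 0.6, -7.1]
grip_width: 0.0376
grip_force: 30.0
time_s: 11.8
eef_pos: [0.4793, -0.0224, 0.0824]
tcp_rot: [0.161, 0.987, -0.0, -0.001]
force: [-1.0, -0.7, -6.9]
grip_width: 0.0378
grip_force: 30.0
time_s: 12.1
eef_pos: [0.4794, -0.0225, 0.0825]
tcp_rot: [0.089, 0.996, -0.0, -0.001]
force: [-0.1, 0.2, -7.6]
grip_width: 0.038
grip_force: 30.0
t 12.1 pos [ 0.4794 -0.0225  0.0825] F [-0.08  0.2  -7.58] w 0.038
d tool [ 0.0008 -0.0015  0.0835] rot [-0.0003 -0.0025 -0.0029] q [-0.11  0.33  0.05  2.05 -0.03  0.77  1.35]
```

Converted, 0.02 m / 0.4 = 0.05, 0.01 m / 0.4 = 0.025, -0.003 rad / 1.5708 = -0.0019.

```bash
python3 inch.py '[[[0.002,-0.0038,0.025,0,0,-0.0019],[0,0,0.05,0,0,0],[0,0,0.05,0,0,0],[0,0,0.025,0,0,0],[0,0,0.015,0,0,0],[0,0,0,0,0,0],[0,0,0,0,0,0]]]'
python3 - <<'E'
from h import *
from plant import bot
a=bot.snapshot("scene");b=bot.snapshot("top")
pickle.dump(a,open("scene3.pkl","wb"));pickle.dump(b,open("top3.pkl","wb"))
cv2.imwrite("pics/g3.png",np.hstack([cv2.resize(a["frame"][220:330,240:400],None,fx=3.4,fy=3.4,interpolation=cv2.INTER_CUBIC),cv2.resize(b["frame"][190:300,300:370],None,fx=3.4,fy=3.4,interpolation=cv2.INTER_CUBIC)]))
E
```

```text
time_s: 12.8
eef_pos: [0.4799, -0.0236, 0.0181]
tcp_rot: [0.088, 0.996, 0.0, 0.0]
force: [-0.3, 1.1, -6.4]
grip_width: 0.0376
grip_force: 30.0
```

View pics/g3.png

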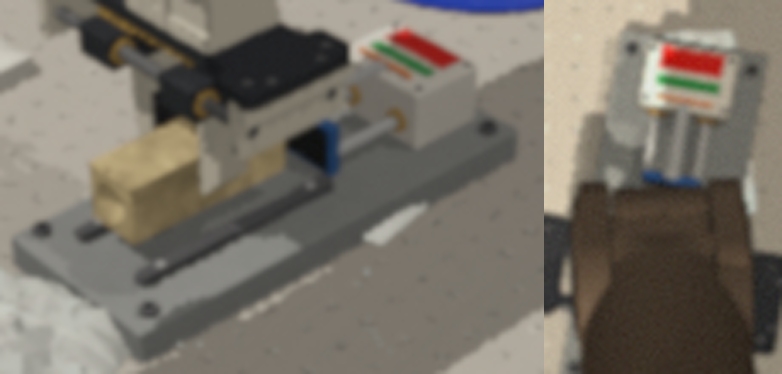

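Run:
```python
from h import *
S=pickle.load(open("scene3.pkl","rb"))
c=lambda x,y:((x+.5)/3.4-.5+240,(y+.5)/3.4-.5+220)
th=-.175;X=np.array([np.cos(th),np.sin(th)]);Y=np.array([-X[1],X[0]]);o=np.array([.5077,-.029])
C=np.array([.4799,-.0236])
for n,dx,dy,z,p in(("botR",-.055,-.019,.0414,(136,242)),("topR",-.055,-.019,.0794,(130,203)),("topL",-.055,.019,.0794,(92,164)),("botL",-.055,.019,.0414,(98,207))):
    w=C+dx*X+dy*Y;print(n,np.round(c(*p),1),proj(S,np.r_[w,z]).round(1),"S jig xy",[((plane(S,c(*p),zz)[:2]-o)@np.c_[X,Y]).round(4).tolist() for zz in(z-.003,z,z+.003)])
# rail near ends and holes in same view
for n,p,z in(("rRn",(150,277),.03),("holeLn",(41,229),.022),("holeRn",(149,310),.022),("holeRf",(488,127),.022),("rRf",(322,183),.03)):
    print(n,((plane(S,c(*p),z)[:2]-o)@np.c_[X,Y]).round(4))
```

```text
botR [279.6 290.8] [280.3 291.6] S jig xy [[-0.0803, -0.0125], [-0.0827, -0.0158], [-0.085, -0.0191]]
topR [277.9 279.4] [279.2 274.7] S jig xy [[-0.0914, -0.0249], [-0.0938, -0.0283], [-0.0963, -0.0318]]
topL [266.7 267.9] [266.6 266.1] S jig xy [[-0.0843, 0.0181], [-0.0868, 0.0145], [-0.0892, 0.0109]]
botL [268.5 280.5] [267.9 282.7] S jig xy [[-0.0759, 0.0279], [-0.0782, 0.0244], [-0.0806, 0.0209]]
rRn [-0.0875 -0.0334]
holeLn [-0.0994  0.0517]
holeRn [-0.0996 -0.0472]
holeRf [ 0.1613 -0.0468]
rRf [ 0.0402 -0.031 ]
```

The block's near end lies between the rails in the image, from about scene (268,281) to (280,291), and agrees with the model to 1–2 px. I'll lower it gently. Contact near reported z = -0.001 would mean the floor, and near +0.007 would mean it is on a rail.

Converted, 0.004 m / 0.4 = 0.01, 0.003 m / 0.4 = 0.0075.

```bash
python3 inch.py '[[[0,0,0.01,0,0,0],[0,0,0.01,0,0,0],[0,0,0.0075,0,0,0],[0,0,0,0,0,0]]]'
python3 inch.py '[[[0,0,0.0075,0,0,0],[0,0,0,0,0,0]]]'
python3 inch.py '[[[0,0,0.0075,0,0,0],[0,0,0,0,0,0]]]'
```

```text
time_s: 13.3
eef_pos: [0.4791, -0.0237, 0.0062]
tcp_rot: [0.088, 0.996, -0.0, -0.0]
force: [-0.6, 0.0, -7.7]
grip_width: 0.0381
grip_force: 30.0
time_s: 13.5
eef_pos: [0.4793, -0.0236, 0.0034]
tcp_rot: [0.088, 0.996, -0.0, -0.0]
force: [0.2, 0.3, -7.1]
grip_width: 0.0376
grip_force: 30.0
time_s: 13.7
eef_pos: [0.4793, -0.0236, 0.0004]
tcp_rot: [0.088, 0.996, -0.0, -0.0]
force: [0.0, -0.3, -7.1]
grip_width: 0.0376
grip_force: 30.0
```

Past rail height with no contact, so the block is inside the channel. Continue to the floor.

Converted, 0.001 m / 0.4 = 0.0025.

```bash
python3 inch.py '[[[0,0,0.0025,0,0,0],[0,0,0,0,0,0]]]'
python3 inch.py '[[[0,0,0.0025,0,0,0],[0,0,0,0,0,0]]]'
python3 inch.py '[[[0,0,0.0025,0,0,0],[0,0,0,0,0,0]]]'
```

```text
time_s: 13.9
eef_pos: [0.4795, -0.0237, -0.0003]
tcp_rot: [0.088, 0.996, 0.0, -0.0]
force: [0.6, -0.0, -7.4]
grip_width: 0.0378
grip_force: 30.0
time_s: 14.1
eef_pos: [0.4796, -0.0236, -0.0013]
tcp_rot: [0.088, 0.996, 0.0, 0.0]
force: [0.4, 0.4, -5.2]
grip_width: 0.0378
grip_force: 30.0
time_s: 14.3
eef_pos: [0.4796, -0.0236, -0.0013]
tcp_rot: [0.088, 0.996, 0.0, 0.0]
force: [-4.6, -0.3, 11.1]
grip_width: 0.0379
grip_force: 30.0
```

Converted, -0.0008 m / 0.4 = -0.002.

```bash
python3 inch.py '[[[0,0,-0.002,0,0,0],[0,0,0,0,0,0]]]'
python3 inch.py '[[[-0.0125,0,0,0,0,0],[-0.0125,0,0,0,0,0],[-0.0125,0,0,0,0,0],[-0.0125,0,0,0,0,0],[0,0,0,0,0,0]]]'
python3 go.py 0.4930 -0.0264 -0.001 2.966
```

```text
time_s: 14.5
eef_pos: [0.4797, -0.0236, -0.0013]
tcp_rot: [0.088, 0.996, 0.0, 0.0]
force: [-2.2, 0.7, 0.8]
grip_width: 0.0377
grip_force: 30.0
time_s: 15.0
eef_pos: [0.4985, -0.027, -0.0013]
tcp_rot: [0.088, 0.996, 0.0, -0.001]
force: [-5.3, 1.3, 6.5]
grip_width: 0.0376
grip_force: 30.0
t 15.0 pos [ 0.4985 -0.027  -0.0013] F [-5.28  1.26  6.49] w 0.0376
d tool [ 0.0055 -0.0004 -0.0003] rot [-0.     -0.0016 -0.0002] q [-0.08  0.49  0.04  2.07 -0.04  0.58  1.38]
```

Converted, -0.003 m / 0.4 = -0.0075, -0.0005 m / 0.4 = -0.0013.

```bash
python3 inch.py '[[[-0.0075,0,-0.0013,0,0,0],[-0.0075,0,0,0,0,0],[0,0,0,0,0,0]]]'
python3 inch.py '[[[-0.0075,0,0,0,0,0],[-0.0075,0,0,0,0,0],[0,0,0,0,0,0]]]'
python3 inch.py '[[[-0.0075,0,0,0,0,0],[-0.0075,0,0,0,0,0],[0,0,0,0,0,0]]]'
cat > gz.py <<'E'
from h import *
from plant import bot
o=np.array([.5077,-.029]);th=-.175;X=np.array([np.cos(th),np.sin(th)]);Y=np.array([-X[1],X[0]])
def orange(s,box):
    x,y,w,h=box;f=cv2.cvtColor(s["frame"],cv2.COLOR_BGR2HSV)[y:y+h,x:x+w];r={}
    for n,lo,hi in(("orange",(8,90,80),(20,255,255)),("green",(45,90,50),(85,255,255)),("red",(0,150,80),(4,255,255)),("blue",(100,120,40),(125,255,255))):
        v,u=np.nonzero(cv2.inRange(f,lo,hi));r[n]=(len(u),)+tuple(((plane(s,(u.mean()+x,v.mean()+y),.062)[:2]-o)@np.c_[X,Y]).round(4)) if len(u) else 0
    return r
for n,b in(("scene",(325,220,60,40)),("top",(322,190,42,55))):
    print(n,"rest",orange(pickle.load(open(n+"0.pkl","rb")),b));s=bot.snapshot(n);pickle.dump(s,open(n+"4.pkl","wb"));print(n,"now",orange(s,b))
E
python3 gz.py;python3 go.py 0.4930 -0.0264 -0.001 2.966
```

```text
time_s: 15.3
eef_pos: [0.5059, -0.0283, -0.0011]
tcp_rot: [0.088, 0.996, -0.0, 0.0]
force: [-0.5, 0.7, -6.6]
grip_width: 0.0378
grip_force: 30.0
time_s: 15.6
eef_pos: [0.5112, -0.0293, -0.0012]
tcp_rot: [0.088, 0.996, -0.0, -0.0]
force: [-1.4, -0.9, -6.0]
grip_width: 0.0376
grip_force: 30.0
time_s: 15.9
eef_pos: [0.5162, -0.0302, -0.0012]
tcp_rot: [0.088, 0.996, -0.0, -0.001]
force: [-4.8, 1.2, -4.1]
grip_width: 0.0378
grip_force: 30.0
scene rest {'orange': (38, np.float64(0.0991), np.float64(-0.0211)), 'green': (18, np.float64(0.1328), np.float64(-0.0006)), 'red': (71, np.float64(0.151), np.float64(-0.0011)), 'blue': (112, np.float64(0.1253), np.float64(0.0034))}
scene now {'orange': (18, np.float64(0.1064), np.float64(-0.0309)), 'green': (4, np.float64(0.1339), np.float64(-0.011)), 'red': (73, np.float64(0.1503), np.float64(-0.0007)), 'blue': (58, np.float64(0.2039), np.float64(0.0219))}
top rest {'orange': (16, np.float64(0.111), np.float64(0.0038)), 'green': (31, np.float64(0.133), np.float64(-0.0012)), 'red': (90, np.float64(0.1514), np.float64(0.0001)), 'blue': (25, np.float64(0.0565), np.float64(-0.0003))}
top now {'orange': (61, np.float64(0.1007), np.float64(0.0038)), 'green': (31, np.float64(0.1329), np.float64(0.0001)), 'red': (93, np.float64(0.1511), np.float64(0.0001)), 'blue': 0}
t 16.0 pos [ 0.5161 -0.0303 -0.0012] F [-4.01  1.14 -5.98] w 0.0375
d tool [ 0.0234 -0.0002 -0.0002] rot [-0.0002 -0.0014 -0.0002] q [-0.08  0.51  0.04  2.03 -0.04  0.6   1.39]
```

Careful with the scale: shifts go in shares of 0.4 m and turns go in shares of 90 degrees. That gives: -0.002 m / 0.4 = -0.005, 0.0003 m / 0.4 = 0.0008.

```bash
python3 inch.py '[[[-0.005,0,0.0008,0,0,0],[-0.005,0,0,0,0,0],[0,0,0,0,0,0],[0,0,0,0,0,0]]]'
python3 - <<'E'
from h import *
from plant import bot
F=[];P=[]
for i in range(4):
    b=bot.snapshot("top");s=bot.get_state();F.append(s["force"]);P.append(s["eef_pos"])
a=bot.snapshot("scene")
print(np.mean(F,0).round(2),np.mean(P,0).round(4),s["time_s"])
pickle.dump(a,open("scene5.pkl","wb"));pickle.dump(b,open("top5.pkl","wb"))
z=lambda m,x,y,w,h,k:cv2.resize(m[y:y+h,x:x+w],None,fx=k,fy=k,interpolation=cv2.INTER_CUBIC)
cv2.imwrite("pics/g5.png",np.hstack([z(a["frame"],320,215,70,60,6),z(b["frame"],322,190,42,60,6)]))
E
```

```text
time_s: 16.4
eef_pos: [0.5194, -0.0308, -0.0013]
tcp_rot: [0.088, 0.996, 0.0, -0.001]
force: [-7.6, 0.4, -0.5]
grip_width: 0.0376
grip_force: 30.0
[-7.79  1.19 -0.61] [ 0.5194 -0.0308 -0.0013] 16.6
```

View pics/g5.png

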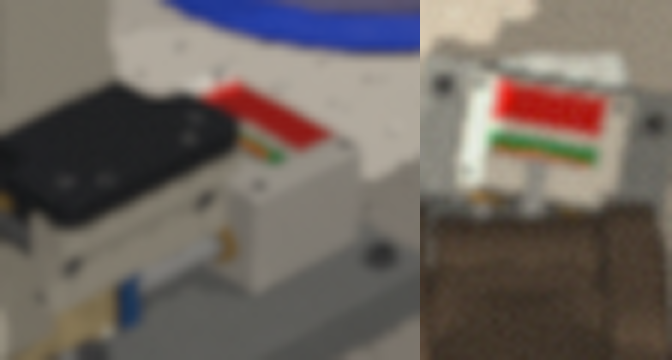

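The orange pointer is on the near edge of the green band, at top-crop (545,155), so travel is about 10 mm. That fits the roughly 8 N push including friction. About 4 mm more should centre it.

Converted, -0.002 m / 0.4 = -0.005.

```bash
python3 inch.py '[[[-0.005,0,0,0,0,0],[-0.005,0,0,0,0,0],[0,0,0,0,0,0],[0,0,0,0,0,0]]]'
python3 - <<'E'
from h import *
from plant import bot
F=[];P=[]
for i in range(4):
    b=bot.snapshot("top");s=bot.get_state();F.append(s["force"]);P.append(s["eef_pos"])
print(np.mean(F,0).round(2),np.mean(P,0).round(4),s["time_s"])
pickle.dump(b,open("top6.pkl","wb"))
# profile along jig x on the housing top, from the top view
o=np.array([.5077,-.029]);th=-.175;X=np.array([np.cos(th),np.sin(th)]);Y=np.array([-X[1],X[0]])
for n in("top0","top5","top6"):
    t=pickle.load(open(n+".pkl","rb"));h=t["frame"]
    L=[]
    for x in np.arange(.112,.150,.002):
        v=[cv2.getRectSubPix(h,(1,1),tuple(map(float,proj(t,np.r_[o+x*X+y*Y,.062]))))[0,0] for y in np.arange(-.012,.013,.002)]
        m=np.mean(v,0).astype(int);L.append(f"{x*1000:.0f}:{m[2]},{m[1]},{m[0]}")
    print(n," ".join(L))
E
```

```text
time_s: 17.05
eef_pos: [0.5218, -0.0313, -0.0013]
tcp_rot: [0.088, 0.996, 0.0, -0.002]
force: [-13.2, 1.7, 5.4]
grip_width: 0.0377
grip_force: 30.0
[-13.03   2.09   5.79] [ 0.5218 -0.0313 -0.0013] 17.25
top0 112:186,182,167 114:201,196,178 116:207,193,170 118:205,178,146 120:205,173,139 122:206,186,159 124:208,206,185 126:200,213,191 128:171,201,168 130:123,181,126 132:80,166,92 134:80,167,93 136:120,180,124 138:168,194,157 140:201,190,167 142:216,157,142 144:221,107,96 146:221,60,51 148:221,37,27
top5 112:136,130,118 114:152,145,131 116:162,154,139 118:164,156,140 120:162,155,140 122:162,153,139 124:159,149,134 126:157,138,121 128:151,124,98 130:136,113,72 132:105,111,57 134:86,119,67 136:98,131,90 138:133,143,113 140:160,140,119 142:171,116,101 144:174,79,69 146:174,45,37 148:173,29,22
top6 112:136,130,118 114:152,146,131 116:161,153,138 118:162,155,140 120:163,155,140 122:162,155,140 124:161,154,139 126:154,149,132 128:145,138,117 130:134,121,90 132:127,110,67 134:115,115,67 136:116,130,89 138:136,143,113 140:160,140,120 142:170,115,101 144:173,79,69 146:173,44,37 148:173,29,22
```

The pointer has moved 12–12.5 mm from rest, already in the green. I'll nudge it towards 14 mm while easing the downward load, then hold.

Converted, -0.001 m / 0.4 = -0.0025, -0.0003 m / 0.4 = -0.0008.

```bash
python3 inch.py '[[[-0.0025,0,-0.0008,0,0,0],[0,0,0,0,0,0],[0,0,0,0,0,0],[0,0,0,0,0,0]]]'
python3 inch.py '[[[0,0,0,0,0,0],[0,0,0,0,0,0],[0,0,0,0,0,0],[0,0,0,0,0,0],[0,0,0,0,0,0],[0,0,0,0,0,0],[0,0,0,0,0,0],[0,0,0,0,0,0],[0,0,0,0,0,0],[0,0,0,0,0,0]]]'
python3 - <<'E'
from h import *
from plant import bot
b=bot.snapshot("top");a=bot.snapshot("scene");s=bot.get_state();print(s["force"].round(1),s["eef_pos"].round(4),s["time_s"])
o=np.array([.5077,-.029]);th=-.175;X=np.array([np.cos(th),np.sin(th)]);Y=np.array([-X[1],X[0]])
L=[]
for x in np.arange(.122,.150,.002):
    m=np.mean([cv2.getRectSubPix(b["frame"],(1,1),tuple(map(float,proj(b,np.r_[o+x*X+y*Y,.062]))))[0,0] for y in np.arange(-.012,.013,.002)],0).astype(int);L.append(f"{x*1000:.0f}:{m[2]},{m[1]},{m[0]}")
print(" ".join(L))
z=lambda m,x,y,w,h,k:cv2.resize(m[y:y+h,x:x+w],None,fx=k,fy=k,interpolation=cv2.INTER_CUBIC)
cv2.imwrite("pics/g7.png",np.hstack([z(a["frame"],250,215,140,100,4)[:300],z(b["frame"],322,190,42,60,5)]))
E
```

```text
time_s: 17.65
eef_pos: [0.5232, -0.0315, -0.0013]
tcp_rot: [0.088, 0.996, -0.0, -0.002]
force: [-10.1, 1.5, -0.1]
grip_width: 0.0377
grip_force: 30.0
time_s: 18.65
eef_pos: [0.5232, -0.0315, -0.0013]
tcp_rot: [0.088, 0.996, -0.0, -0.002]
force: [-11.1, 2.2, -0.2]
grip_width: 0.0376
grip_force: 30.0
[-10.1   1.9   0. ] [ 0.5232 -0.0315 -0.0013] 18.75
122:162,155,140 124:161,154,139 126:153,150,133 128:139,141,119 130:123,125,96 132:118,112,73 134:122,114,70 136:127,127,88 138:143,142,112 140:160,140,119 142:170,115,101 144:173,78,68 146:173,45,38 148:173,29,22
```

View pics/g7.png

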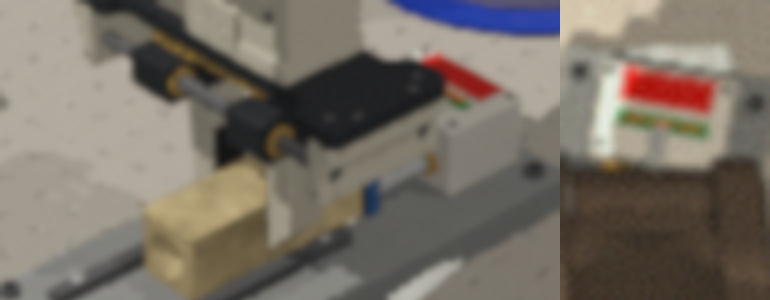

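The block lies flat between the rails. The pointer is mid-green at top-crop (660,124), about 14 mm, with roughly 10 N of push. I'll hold it there for three seconds and hand in.

```bash
for i in 1 2 3; do python3 inch.py '[[[0,0,0,0,0,0],[0,0,0,0,0,0],[0,0,0,0,0,0],[0,0,0,0,0,0],[0,0,0,0,0,0],[0,0,0,0,0,0],[0,0,0,0,0,0],[0,0,0,0,0,0],[0,0,0,0,0,0],[0,0,0,0,0,0]]]' | egrep 'time|eef|force'; done
python3 -c "
from plant import bot
print(bot.sign_off())"
```

```text
time_s: 19.75
eef_pos: [0.5232, -0.0315, -0.0013]
force: [-10.7, 2.0, -1.0]
grip_force: 30.0
time_s: 20.75
eef_pos: [0.5232, -0.0315, -0.0013]
force: [-10.0, 1.2, 0.3]
grip_force: 30.0
time_s: 21.75
eef_pos: [0.5232, -0.0315, -0.0013]
force: [-10.2, 0.5, -0.6]
grip_force: 30.0
the job is handed in; nothing more can be done
None
```

The brass block lies flat in the channel with the pointer mid-green (about 14 mm, 10 N); the push was held steady for about four seconds, and I handed in at 21.75 s with the arm still gripping and pushing.

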